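# Pin the length stop at its middle hole

### The job

On the setting jig, pull the spring-ball detent pin out of its storage post, slide the stop to the middle one of the three holes in the index bar beneath it, and push the pin through the stop and that hole until its shoulder is fully home on the stop. The index bar is not exactly where the drawing has it, so feel for the hole with light pressure and do not ram the pin; leave the things lying round the jig where they are.

Things in the scene. Friction and masses are not known exactly. Their poses are not given: they have to be found in the camera images.
- jig: Fixed low setting jig, grey base plate with steel rails, 130 x 350 mm, bolted to the bench. Origin: centre of its underside; x across it, y along its rails (the way the stop slides), z up. At y = -130 mm stands a steel storage post, 60 x 44 mm, top 58 mm up. Between the rails lies the index bar (see drawn_middle), partly under the sliding stop.
- drawn_middle (a point): Where the drawing puts the middle hole of the index bar: jig y = +20 mm, on the bar's top face, 36 mm up. The bar (steel, 70 x 235 x 12 mm) has three 15 mm holes on the jig's centre line, 50 mm apart along y, 1 mm chamfer. It is set off from the drawing along jig y by up to 7 mm either way (all holes together, not measured), and stays put.
- storage_hole (a point): Centre of the mouth of the storage hole, on the top face of the storage post, 58 mm above the bench. The pin stands fully home in it at the start, held by its balls.
- stop (a joint): How far the stop has slid along the jig's +y, in m: 0 nearest the storage post, 0.14 farthest. At reading q its hole lies at jig y = q - 0.060, so by the drawing it is over the index holes at 0.03, 0.08 (the middle one) and 0.13. Sliding friction about 3 N; it stays where it is left. It can be pushed or dragged with the pin in its hole.
- stop_hole (a point): Centre of the mouth of the 15.2 mm through hole (2 mm chamfer) in the top face of the sliding stop, 58 mm above the bench; axes as the jig's. The stop is an aluminium plate 20 mm thick and 128 mm wide across the jig; along jig y it reaches from 30 mm before the hole to 72 mm beyond. Its underside is 2 mm above the index bar.
- stop_plate (a point): Centre of the upright steel plate on the stop: 90 mm across the jig, 12 mm thick along it, 32 mm high, top 90 mm above the bench; 62 mm along jig y from the stop's hole.
- pin_grip (a point): Detent pin, at the centre of its round black ribbed grip (24 mm across, 40 mm tall); z up along the pin. Under the grip is a steel shoulder 34 mm across, 4 mm thick, its underside 24 mm below this point; below that a 14 mm shank, 48 mm long, the last 4 mm tapering to 10.4 mm. About 130 g.
- pin: The same pin; origin on its axis under the shoulder, which meets the hole's mouth when home. Two sprung balls 38.5 mm below stand out 3 mm on opposite sides. Pulling them past an edge takes about 15 N, pushing them in 5 to 11 N; inside a hole they rub with 3 to 6 N. Home, they snap out below and hold the pin. 5 to 8 N will do to feel for a hole; over 110 N, summed over its contacts, is ramming.
- ball_valve: Bystander: brass ball valve with a red lever, 36 x 85 x 50 mm, origin under its centre.
- tub_small: Bystander: small white lidded tub, 64 mm across, 66 mm high, origin under its centre.
- fixing_box: Bystander: small blue and white carton, 75 x 132 x 66 mm, origin under its centre.
There are look-alikes about, which are no part of the job. Of the things like the pin, leave any that is brown or green; of the rest the larger one is meant.

How it is judged:
On the way:
1. the pin is drawn right out of the storage post (z of pin in the frame of storage_hole above 0.045 m), for 0.1 s.
At the end, for the whole second after the job is handed in: The stop stands at the middle index hole (stop reading 0.069 to 0.091), the pin is upright through stop and bar (axis within 0.06 rad, within 4 mm of the stop's hole) with its shoulder within 2.5 mm of the stop's top, at rest (value of joint stop between 0.069 and 0.091 m and z of pin in the frame of stop_hole below 0.0025 m and distance between pin and stop_hole below 0.004 m and angle between the z axis of pin and the z axis of jig, either way round below 0.06 rad and linear speed of pin below 0.02 m/s); the robot touches nothing.
It fails at once if the pin is rammed: more than 110 N of contact force between pin and jig (contact force between pin and jig above 110 N).
It fails at once if a bystander is moved by more than 20 mm (distance of any of ball_valve, tub_small, fixing_box from where it was at the start of the episode above 0.02 m).
It also fails if it takes over 54 s, if anything falls off the work surface, if the arm or the gripper's body presses on something with over 40 N, if the wrist force passes 120 N, or if a joint passes its speed limit or range.

### The arm

A 6-joint arm with a two-finger parallel gripper is mounted at the origin on a cart in front of the work surface, level with it; the furniture and walls round the work are solid. World frame = base frame: x ahead of the robot, y to its left, z up, the work surface at z = 0. Lengths are in m, angles in rad, forces in N, time in s.
With the tool pointing down it reaches from about 0.25 to 0.775 m from the base axis. Payload 4 kg.
Tool frame: the origin (TCP) lies at the centre of the arm's flange, where the gripper is bolted on; the fingertips stand 199 mm ahead of it and the grasp point (between the pads) lies 180 mm ahead of it (robot.tcp_to_tips is the distance from the TCP to the fingertips, in m); z points along the fingers, y is the line along which they close (so a half turn about z gives the same grasp; the last joint's range is limited). The gripper opens to 94 mm and grips with 3 to 60 N. Pads are 16 mm wide; open, the fingers measure 119 mm over their backs; the gripper's body (75 mm by 177 mm) begins 78 mm behind the grasp point.
Start: joints at [-1.44, 0.087, 1.371, -0, 1.684, -0.103], TCP at [0.127, -0.535, 0.405] pointing down, gripper open.
Joint ranges: [-3.1, 3.1], [-0.76, 2.03], [0.27, 2.55], [-1.08, 4.22], [0.17, 2.65], [-2.57, 2.57]. Speed limits (rad/s): [2.79, 2.79, 3.14, 3.14, 3.14, 3.14].

### API

Orientations are given as [roll, pitch, yaw] about the fixed x, y, z axes, in that order (R = Rz(yaw) Ry(pitch) Rx(roll)).
In Python, from bench import telemetry, snapshot, ticket, robot gives the robot as it stands.
- The arm moves only by the tool apply_moves, never from a script. Its argument "moves" is a list that holds one entry, the list of rows, each a list of 5 numbers: the shift along the tool's x, y, z in units of 50 mm (1.0 is 50 mm), then the turn about the tool's z in units of 10 degrees (1.0 is 10 degrees), then the closure, from 0 (fully open) to 1 (shut). A call has 1 to 10 rows; each row is the pose to reach, as a shift and turn from the pose commanded when the call began, along the tool's axes at that moment; what a row does not reach only later rows make up. A row lasts 1/8 s, in which the tool goes at most 62.5 mm and 10.7 degrees, less where a joint would pass 70% of its speed; a pose out of reach is approached as far as the arm can. A call with a gripper value outside its range is refused whole. The fingers move at their own pace and stop on an object; the grip force is fixed at half the most. Time passes only in rows, so rows that repeat a pose let the fingers close. It gives the time, the measured TCP pose, the force, the opening and the grip force at its end, in the units of the state.
- telemetry.get_obs(): the state, without advancing time (a new reading comes with each control period).
- snapshot(name): name is "scene" or "side" or "wrist"; returns a dict with "image" (420x560x3 uint8, red, green, blue), "fovy" (degrees; the focal length in pixels is half the picture's height over the tangent of half this angle, whatever the lens; pixels are square), "cx", "cy" (the principal point, pixels), "R" (3x3) and "t" (3): a world point X has camera coordinates R X + t. Camera axes: x right, y down, z forward; pixel columns grow to the right and rows downward; lengths in m; the calibration is good to about 2 mm. The wrist camera is an equidistant fisheye: a pixel r from the principal point sees the ray r / f radians off the axis. A picture is of the moment at which its call begins. There is no depth.
- ticket.close_job(): hands the job in; it is judged then, once.
The state is a dict: "time": time; "joint_positions": joint angles; "qvel": joint speeds; "joint_torque": joint torques, N m; "tool_pos": TCP position; "ee_rot": TCP orientation; "wrist_force": force on the tool from outside, world axes, zero at the start; "wrist_torque": the same for the moment, N m; "width": finger opening in m; "finger_force": force on a finger pad.
Only numpy, scipy, OpenCV 4.12 (cv2) and the standard library are available. Lean on these libraries where they do the work, as an engineer would, in place of code of your own. Each camera call takes 0.05 s, during which the arm holds its last target. There are 200 camera calls.

## Working session

There is one attempt and no reset: what is moved stays moved. The work goes in short steps, Python scripts to look and compute and a tool call to move; the robot and the scene stay as the last step left them, time stands still between calls to the robot, and variables do not carry over. Pictures are saved under pics/ and viewed, at most 10 in all, crops included, and the job is handed in when it is done.

Besides the shell and the picture viewer there is one more tool, called as name([rows], argument=value, ...), one row to a line, values as JSON. apply_moves: Moves the arm, as the interface text tells. Its arguments: {"type":"object","properties":{"moves":{"type":"array","items":{"type":"array","items":{"type":"array","items":{"type":"number"}}}}},"required":["moves"]}

```bash
ls; mkdir -p pics; cat > h.py <<'E'
import numpy as np, cv2
from bench import telemetry, snapshot, ticket, robot
def f(s): return s["image"].shape[0]/2/np.tan(np.radians(s["fovy"])/2)
def ray(s,u,v):
    F=f(s); a=(u-s["cx"])/F; b=(v-s["cy"])/F
    d=s["R"].T@np.array([a,b,1.]); return -s["R"].T@s["t"], d
def onz(s,u,v,z):
    o,d=ray(s,u,v); return o+d*(z-o[2])/d[2]
def proj(s,X):
    c=s["R"]@np.array(X)+s["t"]; return c[:2]/c[2]*f(s)+[s["cx"],s["cy"]]
def save(n,im): cv2.imwrite(n,im[:,:,::-1])
E
python3 - <<'E'
from h import *
import pickle
for n in("scene","side"):
    s=snapshot(n); pickle.dump(s,open(n+".pkl","wb")); save(f"pics/{n}0.png",s["image"])
    print(n,s["fovy"],s["cx"],s["cy"],s["R"].round(3).tolist(),s["t"])
s=snapshot("wrist"); pickle.dump(s,open("wrist.pkl","wb")); save("pics/wrist0.png",s["image"])
print(telemetry.get_obs())
E
```

```text
pics
scene 50.83857113196842 275.9613295480122 210.70379656607201 [[0.418, -0.908, 0.0], [-0.604, -0.278, -0.747], [0.679, 0.312, -0.665]] [-0.2595566   0.38937119  1.10714159]
side 53.84944378251093 280.50586569951224 216.9285643071317 [[0.985, -0.173, -0.019], [-0.119, -0.595, -0.795], [0.126, 0.785, -0.606]] [-0.53598847  0.12009296  1.04101488]
{'time': 0.15, 'joint_positions': array([-1.44008824e+00,  8.78348400e-02,  1.37189138e+00,  1.60759565e-05,
        1.68358362e+00, -1.03107818e-01]), 'qvel': array([-0.00060269, -0.00207197, -0.00484037, -0.00109501, -0.00218021,
       -0.00050064]), 'joint_torque': array([ 1.29462511e-03, -3.40643048e+01, -3.02792037e+01,  7.18514132e-02,
        3.05117690e-02, -1.17381487e-04]), 'tool_pos': array([ 0.1274147 , -0.53496573,  0.40375361]), 'ee_rot': array([-3.13988624e+00, -1.92633303e-04,  2.33817538e-01]), 'wrist_force': array([ 0.15288758,  0.22845206, -0.5761452 ]), 'wrist_torque': array([0.00110372, 0.00982894, 0.0402746 ]), 'finger_force': 0.0, 'width': 0.0942463286780619}
```

View pics/scene0.png

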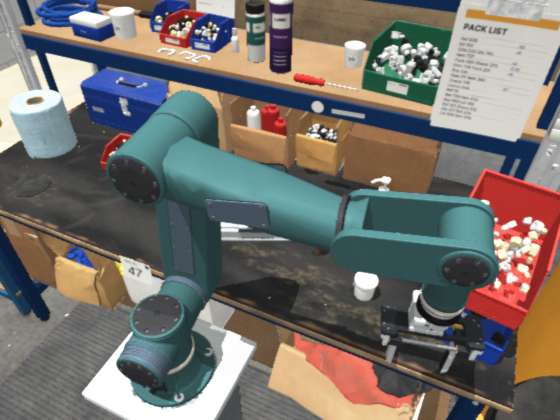

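View pics/side0.png

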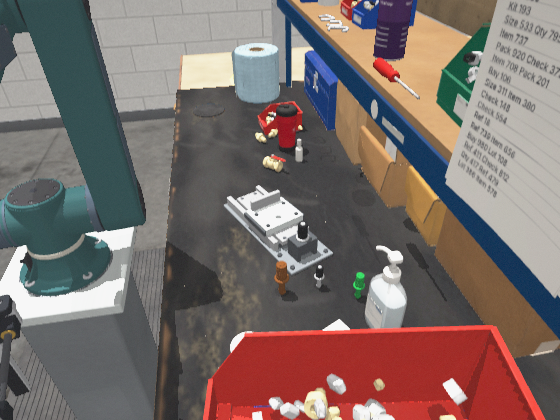

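The side view shows the jig at about (275,230), with the black pin in its post at about (302,235). Brown, green and small black look-alikes stand around (280,278), (359,285) and (319,275). I'll enlarge the jig.

```bash
python3 - <<'E'
from h import *
import pickle
s=pickle.load(open("side.pkl","rb")); c=s["image"][178:278,216:346]
save("pics/c1.png",cv2.resize(c,None,fx=6,fy=6,interpolation=cv2.INTER_CUBIC))
E
```

```text
(no output)
```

View pics/c1.png

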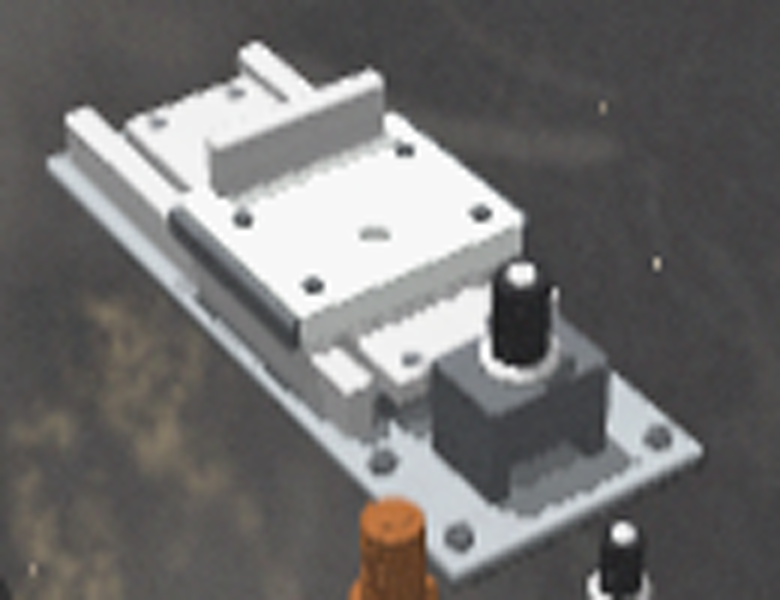

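```bash
python3 - <<'E'
from h import *
import pickle
s=pickle.load(open("side.pkl","rb"))
P=lambda u,v,z: onz(s,(u+.5)/6-.5+216,(v+.5)/6-.5+178,z)
g=P(521,272,.102); sh=P(519,357,.062); h=P(375,233,.058)
a=P(302,322,.058); b=P(522,217,.058); pt=P(210,150,.09); pr=P(380,76,.09)
B=[P(700,448,.010),P(452,576,.010),P(50,158,.010)]
print("grip",g,"sh",sh,"hole",h,"\nstop cnr",a,b,np.linalg.norm(a-b),"plate",pt,pr,np.linalg.norm(pt-pr)); print(B,np.linalg.norm(B[0]-B[1]),np.linalg.norm(B[1]-B[2]))
for d in (h-sh, h-g, b-a, pr-pt, B[2]-B[1],B[0]-B[1]): print(np.degrees(np.arctan2(d[1],d[0])),np.linalg.norm(d[:2]))
w=pickle.load(open("wrist.pkl","rb")); print(w["fovy"],w["R"].round(3).tolist(),w["t"], -w["R"].T@w["t"])
E
```

```text
grip [ 0.58629083 -0.07604527  0.102     ] sh [ 0.58489135 -0.08116818  0.062     ] hole [0.54202658 0.01808103 0.058     ] 
stop cnr [ 0.50163773 -0.03667295  0.058     ] [0.60768634 0.01682499 0.058     ] 0.11877852081174681 plate [0.47490016 0.0498021  0.09      ] [0.55771641 0.09240743 0.09      ] 0.0931329400800845
[array([ 0.66073351, -0.09383065,  0.01      ]), array([ 0.54377665, -0.14784736,  0.01      ]), array([0.40488049, 0.17204249, 0.01      ])] 0.1288282331459399 0.3487429706749766
113.35904819156528 0.10811010363735146
115.18593244613285 0.1040148295373107
26.769397995100686 0.11877852081174681
27.223838518128577 0.0931329400800845
113.47048322087471 0.3487429706749766
24.789928020568084 0.1288282331459399
65.70646984690485 [[0.231, -0.973, -0.002], [-0.941, -0.224, 0.254], [-0.248, -0.057, -0.967]] [-0.54939696 -0.02564619  0.39085708] [ 0.19970255 -0.51802915  0.38344322]
```

View pics/wrist0.png

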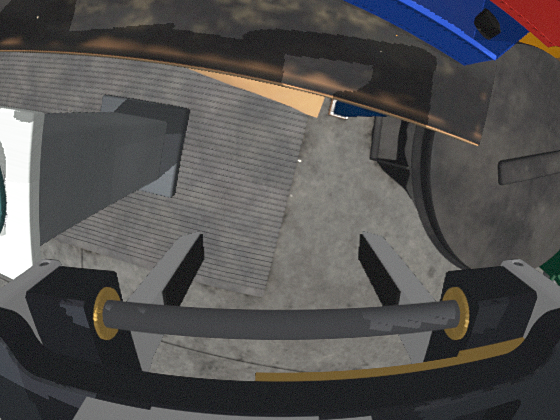

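The black pin's grip is at (521,272) and its shoulder at (519,357) in the crop, and the stop hole is at (375,233). The jig's yaw is about 24°, the pin is near (0.5855,-0.079), and the stop reads about 0.036. The wrist view shows only the floor and bench edge from the start pose. I'll move over the pin with the fingers across the jig.

apply_moves([
  [[0,0,-1,0,0],[1.1,-0.7,-1,-1,0],[2.2,-1.35,-1,-2,0],[3.3,-2,-1,-3,0],[4.4,-2.7,-1,-4,0],[5.5,-3.4,-1,-5,0],[6.6,-4.05,-1,-6,0],[7.7,-4.7,-1,-7,0],[8.8,-5.4,-1,-8,0],[9.9,-6.05,-1,-9,0]],
])

```text
time: 1.4
tool_pos: [0.5273, -0.1367, 0.4544]
ee_rot: [-3.141, 0.0, 1.81]
wrist_force: [-0.5, -0.1, -0.6]
width: 0.094
finger_force: 0.0
```

```bash
python3 - <<'E'
from h import *
o=telemetry.get_obs(); print(o["time"],o["tool_pos"],np.degrees(o["ee_rot"]),o["joint_positions"])
E
```

```text
1.4 [ 0.52732413 -0.13665289  0.45444197] [-1.79983931e+02  1.79506560e-02  1.03730357e+02] [-3.57539719e-01  7.13179228e-02  1.29003196e+00 -4.26094098e-04
  1.78029849e+00 -5.97268218e-01]
```

apply_moves([
  [[0.4,0.7,0.5,-0.5,0],[0.85,1.4,1.0,-1,0],[0.85,1.4,1.5,-1,0],[0.85,1.4,1.5,-1,0],[0.85,1.4,1.5,-1,0]],
])

```text
time: 2.02
tool_pos: [0.5844, -0.0812, 0.3806]
ee_rot: [3.141, 0.001, 1.979]
wrist_force: [-0.1, -0.2, -0.0]
width: 0.0942
finger_force: 0.0
```

```bash
python3 - <<'E'
from h import *
import pickle
o=telemetry.get_obs(); print(o["time"],o["tool_pos"],np.degrees(o["ee_rot"]))
s=snapshot("wrist"); pickle.dump(s,open("w1.pkl","wb"))
save("pics/w1.png",cv2.resize(s["image"],(800,600),interpolation=cv2.INTER_CUBIC))
E
```

```text
2.025 [ 0.58441881 -0.0812178   0.38063204] [1.79954342e+02 4.58240867e-02 1.13361854e+02]
```

View pics/w1.png

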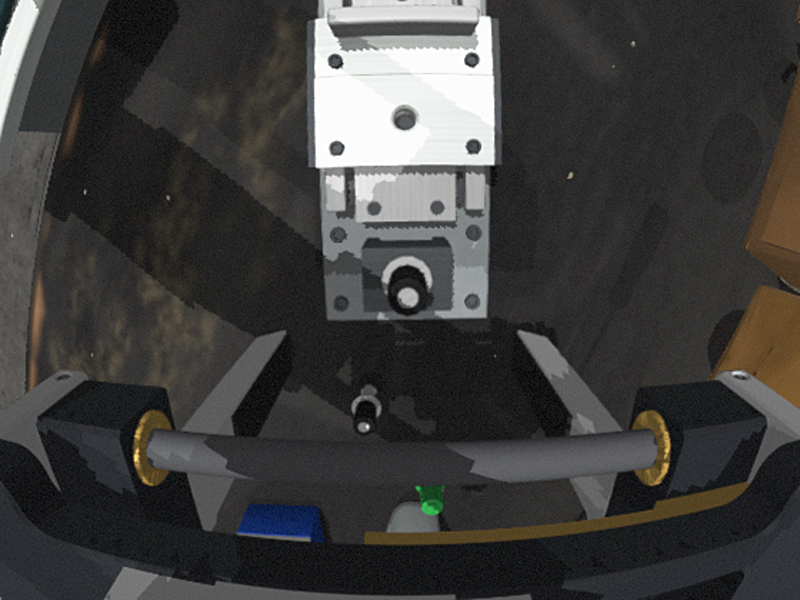

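The pin sits in its post, with its white top at (408,297) and the shoulder ring at about (407,281). The stop hole is at (404,118). The jig runs straight up the picture, and the small look-alike at (365,415) stays clear.

```bash
cat >> h.py <<'E'
def wz(s,u,v,z,k=800/560):
    u=(u+.5)/k-.5; v=(v+.5)/k-.5
    x=u-s["cx"]; y=v-s["cy"]; r=np.hypot(x,y); th=r/f(s)
    d=s["R"].T@np.array([x/r*np.sin(th),y/r*np.sin(th),np.cos(th)]); o=-s["R"].T@s["t"]
    return o+d*(z-o[2])/d[2]
E
python3 - <<'E'
from h import *
import pickle
s=pickle.load(open("w1.pkl","rb"))
for n,u,v,z in[("top",408,297,.102),("shoulder",406,282,.062),("hole",404,118,.058),("stopL",315,166,.058),("stopR",496,164,.058),("pl",330,23,.09),("pr",480,23,.09),("barL",355,217,.036),("barR",456,221,.036),("postL",363,242,.058),("postR",452,242,.058),("base L",327,319,.01),("base R",488,318,.01)]:
    print(n,wz(s,u,v,z))
p=wz(s,408,297,.102);h=wz(s,404,118,.058);d=h-p;print(np.degrees(np.arctan2(d[1],d[0])),np.hypot(*d[:2]))
E
```

```text
top [ 0.58795402 -0.07834668  0.102     ]
shoulder [ 0.58764591 -0.07944968  0.062     ]
hole [0.54387896 0.01857408 0.058     ]
stopL [ 0.50282267 -0.03229751  0.058     ]
stopR [0.61043235 0.01575326 0.058     ]
pl [0.48194512 0.05263112 0.09      ]
pr [0.56231692 0.0876301  0.09      ]
barL [ 0.53893118 -0.05622808  0.036     ]
barR [ 0.60514863 -0.03069864  0.036     ]
postL [ 0.55125129 -0.06661953  0.058     ]
postR [ 0.60514101 -0.04333302  0.058     ]
base L [ 0.54729416 -0.14386537  0.01      ]
base R [ 0.66559527 -0.09206563  0.01      ]
114.45383307393784 0.10647180791239408
```

apply_moves([
  [[0.02,0.07,1,0,0],[0.02,0.07,1.8,0,0],[0.02,0.07,2.3,0,0],[0.02,0.07,2.3,0,0],[0.02,0.07,2.3,0,0.5],[0.02,0.07,2.3,0,1],[0.02,0.07,2.3,0,1],[0.02,0.07,2.3,0,1],[0.02,0.07,2.3,0,1],[0.02,0.07,2.3,0,1]],
])

```text
time: 3.32
tool_pos: [0.5873, -0.0786, 0.2646]
ee_rot: [-3.141, 0.0, 1.979]
wrist_force: [-0.6, -0.6, -0.7]
width: 0.0376
finger_force: 0.0
```

apply_moves([
  [[0,0,0,0,1],[0,0,0,0,1],[0,0,0,0,1]],
])

```text
time: 3.7
tool_pos: [0.5873, -0.0786, 0.2646]
ee_rot: [-3.141, -0.0, 1.979]
wrist_force: [0.2, -0.1, 0.4]
width: 0.0239
finger_force: 30.0
```

apply_moves([
  [[0,0,-0.08,0,1],[0,0,-0.16,0,1],[0,0,-0.24,0,1],[0,0,-0.32,0,1],[0,0,-0.45,0,1],[0,0,-0.6,0,1],[0,0,-0.75,0,1],[0,0,-0.9,0,1],[0,0,-1.05,0,1],[0,0,-1.2,0,1]],
])

```text
time: 4.95
tool_pos: [0.5874, -0.0786, 0.3263]
ee_rot: [3.14, 0.001, 1.979]
wrist_force: [0.6, -0.0, -1.8]
width: 0.0232
finger_force: 30.0
```

apply_moves([
  [[0,0,-0.15,0,1],[0,0,-0.3,0,1],[0,0,-0.3,0,1],[0,0,-0.3,0,1]],
])

```text
time: 5.45
tool_pos: [0.5872, -0.0786, 0.3394]
ee_rot: [-3.141, -0.0, 1.979]
wrist_force: [-0.4, 0.4, -1.7]
width: 0.0234
finger_force: 30.0
```

```bash
python3 - <<'E'
from h import *
import pickle
o=telemetry.get_obs(); print(o["time"],o["tool_pos"],o["ee_rot"],o["wrist_force"],o["width"])
w=snapshot("wrist"); s=snapshot("side"); pickle.dump((w,s),open("w2.pkl","wb"))
a=cv2.resize(w["image"],(560,420)); b=cv2.resize(s["image"][160:280,225:345],(420,420),interpolation=cv2.INTER_CUBIC)
im=np.hstack([cv2.resize(w["image"][0:280,190:380],(380,560),interpolation=cv2.INTER_CUBIC),cv2.resize(b,(420,560))])
save("pics/w2.png",im)
E
```

```text
5.45 [ 0.58722035 -0.0785749   0.33935768] [-3.14105900e+00 -2.56617506e-04  1.97912203e+00] [-0.38412575  0.35709355 -1.69601043] 0.023447370375143824
```

View pics/w2.png

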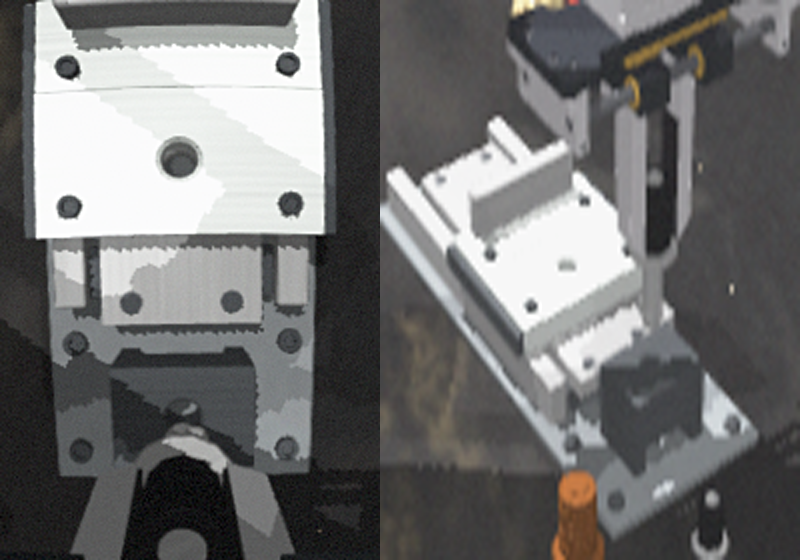

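The pin is held upright and clear of the post. The stop hole is at (181,157) in the left half.

```bash
python3 - <<'E'
from h import *
import pickle
w,s=pickle.load(open("w2.pkl","rb")); o=telemetry.get_obs()
W=lambda u,v,z: wz(w,190+(u+.5)/2-.5,(v+.5)/2-.5,z,1)
h=W(181,157,.058); p=o["tool_pos"]
print("hole",h,"d",h-p,np.degrees(np.arctan2(*(h-p)[1::-1])))
a,b=W(34,234,.058),W(329,234,.058); m=(a+b)/2; print(a,b,m,np.degrees(np.arctan2(*(b-a)[1::-1])))
for q in [(68,66),(288,64),(69,206),(290,204)]: print(W(*q,.058))
c=np.mean([W(*q,.058) for q in [(68,66),(288,64),(69,206),(290,204)]],0);print(c)
y=o["ee_rot"][2]; X=np.array([np.cos(y),np.sin(y)]);Y=np.array([np.sin(y),-np.cos(y)])
print((h-p)[:2]@X/.05,(h-p)[:2]@Y/.05)
# side cam
u=lambda a,b:(225+a*120/420-.5,160+b*120/560-.5)
print("side hole",onz(s,*u(567-380,265),.058))
E
```

```text
hole [0.54465677 0.01933853 0.058     ] d [-0.04252637  0.09790158 -0.28108969] 113.47910175568447
[ 0.50202817 -0.03163369  0.058     ] [0.61133227 0.01555419 0.058     ] [ 0.55668022 -0.00803975  0.058     ] 23.35043215181603
[0.48732517 0.03761104 0.058     ]
[0.56812146 0.07323379 0.058     ]
[ 0.51110751 -0.01588472  0.058     ]
[0.59185381 0.01979504 0.058     ]
[0.53960199 0.02868879 0.058     ]
2.134777404859615 -0.003181880417352842
side hole [0.54172239 0.01872269 0.058     ]
```

apply_moves([
  [[0.5,0,0,0,1],[1.1,0,0,0,1],[1.7,0,0,0,1],[2.13,0,0,0,1],[2.13,0,0.2,0,1],[2.13,0,0.4,0,1],[2.13,0,0.5,0,1],[2.13,0,0.5,0,1]],
])

```text
time: 6.55
tool_pos: [0.5451, 0.0185, 0.3135]
ee_rot: [-3.14, -0.001, 1.978]
wrist_force: [0.1, 0.0, -1.7]
width: 0.0234
finger_force: 30.0
```

apply_moves([
  [[0,0,0.04,0,1],[0,0,0.08,0,1],[0,0,0.12,0,1],[0,0,0.16,0,1],[0,0,0.16,0,1]],
])

```text
time: 7.18
tool_pos: [0.5447, 0.019, 0.3067]
ee_rot: [-3.14, 0.0, 1.979]
wrist_force: [-2.6, -1.2, 0.8]
width: 0.0231
finger_force: 30.0
```

```bash
python3 - <<'E'
from h import *
import pickle
o=telemetry.get_obs(); print(o["time"],o["tool_pos"],o["ee_rot"],o["wrist_force"],o["wrist_torque"],o["width"])
w=snapshot("wrist"); s=snapshot("side"); pickle.dump((w,s),open("w3.pkl","wb"))
im=np.hstack([cv2.resize(w["image"][60:280,190:380],(380,440),interpolation=cv2.INTER_CUBIC),cv2.resize(s["image"][160:280,225:340],(420,440),interpolation=cv2.INTER_CUBIC)])
save("pics/w3.png",im)
E
```

```text
7.175 [0.54468886 0.01900337 0.30669704] [-3.14021067e+00  2.67462411e-04  1.97908105e+00] [-2.64160887 -1.23709604  0.84390901] [-3.49959248e-01  5.46684982e-01 -2.60534646e-04] 0.023127218267133428
```

View pics/w3.png

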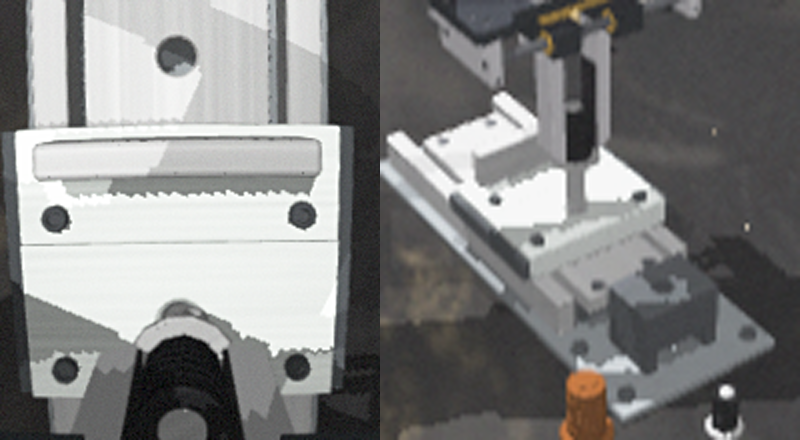

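The pin's tip is in the stop's hole, touching lightly on one side. The far index hole now shows at (177,55) in the left half, beyond the plate, so I can measure the bar's offset directly.

```bash
python3 - <<'E'
from h import *
import pickle
w,s=pickle.load(open("w3.pkl","rb")); o=telemetry.get_obs()
W=lambda u,v,z: wz(w,190+(u+.5)/2-.5,60+(v+.5)/2-.5,z,1)
h3=W(177,55,.036); p=o["tool_pos"]; y=np.radians(113.5)
X=np.array([np.cos(y),np.sin(y)]);Y=np.array([np.sin(y),-np.cos(y)])
d=(h3-p)[:2]; print(h3,"to h3",d@X,d@Y,"to middle",d@X-.05)
st=np.array([.5872,-.0786]); print("jig y of h3",-.13+(h3[:2]-st)@X, "hole now",-.13+(p[:2]-st)@X)
E
```

```text
[0.50391475 0.10838444 0.036     ] to h3 0.09823048672065716 -0.001782825131236706 to middle 0.04823048672065716
jig y of h3 0.07468588355241526 hole now -0.023544603168241876
```

apply_moves([
  [[0,-0.01,0.02,0,1],[0,-0.01,0.04,0,1],[0,-0.01,0.04,0,1]],
])

```text
time: 7.65
tool_pos: [0.5444, 0.0188, 0.3061]
ee_rot: [3.141, 0.001, 1.979]
wrist_force: [-5.2, -2.3, 6.9]
width: 0.0236
finger_force: 30.0
```

apply_moves([
  [[0.08,0,0,0,1],[0.16,0,0,0,1],[0.24,0,0,0,1],[0.32,0,0,0,1],[0.4,0,0,0,1],[0.48,0,0,0,1],[0.48,0,0,0,1]],
])

```text
time: 8.52
tool_pos: [0.535, 0.0402, 0.306]
ee_rot: [-3.141, 0.004, 1.979]
wrist_force: [-4.5, -4.2, 6.6]
width: 0.0238
finger_force: 30.0
```

apply_moves([
  [[0,-0.02,0,0,1],[0,-0.03,0,0,1],[0,-0.03,0,0,1]],
])

```text
time: 8.9
tool_pos: [0.5342, 0.0398, 0.3061]
ee_rot: [3.139, 0.004, 1.979]
wrist_force: [-1.0, -3.3, 4.2]
width: 0.0233
finger_force: 30.0
```

apply_moves([
  [[0.08,0,0,0,1],[0.16,0,0,0,1],[0.24,0,0,0,1],[0.32,0,0,0,1],[0.4,0,0,0,1],[0.47,0,0,0,1],[0.47,0,0,0,1]],
])

```text
time: 9.78
tool_pos: [0.5246, 0.0616, 0.306]
ee_rot: [3.14, 0.003, 1.979]
wrist_force: [-2.1, -3.8, 6.0]
width: 0.0235
finger_force: 30.0
```

```bash
python3 - <<'E'
from h import *
import pickle
o=telemetry.get_obs(); print(o["time"],o["tool_pos"],o["ee_rot"],o["wrist_force"],o["wrist_torque"],o["width"])
w=snapshot("wrist"); s=snapshot("side"); pickle.dump((w,s),open("w4.pkl","wb"))
im=np.hstack([cv2.resize(w["image"][60:280,190:380],(380,440),interpolation=cv2.INTER_CUBIC),cv2.resize(s["image"][160:280,225:340],(420,440),interpolation=cv2.INTER_CUBIC)])
save("pics/w4.png",im)
E
```

```text
9.775 [0.52461971 0.06158901 0.30601488] [3.13981968e+00 2.84945209e-03 1.97904216e+00] [-2.06341472 -3.78467234  6.02036947] [-0.90235832  0.46550409  0.00448107] 0.023520410591421504
```

View pics/w4.png

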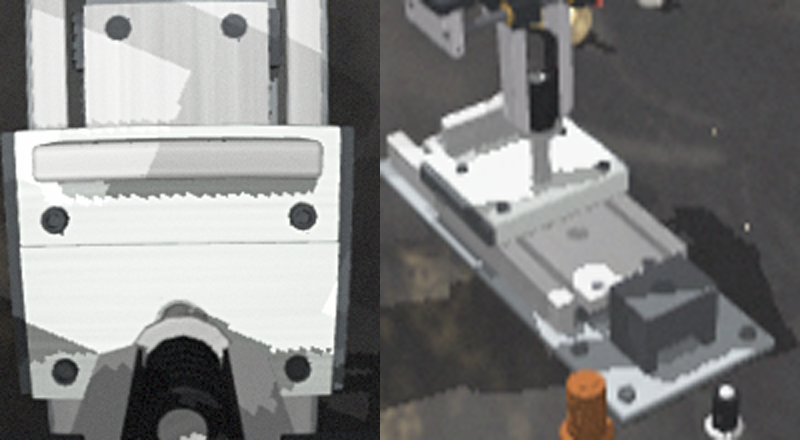

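The stop has followed the pin. The side view now shows the first index hole at (578,233), so I can cross-check the bar's offset.

```bash
python3 - <<'E'
from h import *
import pickle
w,s=pickle.load(open("w4.pkl","rb")); o=telemetry.get_obs(); p=o["tool_pos"]
S=lambda u,v,z: onz(s,225+(u-380+.5)*115/420-.5,160+(v+.5)*120/440-.5,z)
y=np.radians(113.5);X=np.array([np.cos(y),np.sin(y)]);Y=np.array([np.sin(y),-np.cos(y)])
h1=S(578,233,.036); st=S(665,284,.058); d=(h1-p)[:2]
print(h1,d@X,d@Y,"to middle",d@X+.05,"storage",st,"h1 jigy",-.13+(h1-st)[:2]@X)
E
```

```text
[0.54341567 0.01694719 0.036     ] -0.04837586332643059 -0.0005589109965113801 to middle 0.0016241366735694138 storage [ 0.58737238 -0.07685242  0.058     ] h1 jigy -0.02645241773047824
```

apply_moves([
  [[0.03,-0.01,0,0,1],[0.03,-0.01,0.02,0,1],[0.03,-0.01,0.04,0,1],[0.03,-0.01,0.04,0,1]],
])

```text
time: 10.38
tool_pos: [0.5238, 0.0627, 0.3054]
ee_rot: [3.138, 0.003, 1.979]
wrist_force: [-2.5, -3.4, 10.2]
width: 0.0236
finger_force: 30.0
```

apply_moves([
  [[0,0,0.02,0,1],[0,0,0.04,0,1],[0,0,0.04,0,1]],
])

```text
time: 10.75
tool_pos: [0.5237, 0.0628, 0.3032]
ee_rot: [3.138, 0.003, 1.979]
wrist_force: [-2.1, -3.4, 5.7]
width: 0.0237
finger_force: 30.0
```

apply_moves([
  [[0,0,0.03,0,1],[0,0,0.06,0,1],[0,0,0.09,0,1],[0,0,0.12,0,1],[0,0,0.12,0,1]],
])

```text
time: 11.38
tool_pos: [0.5235, 0.0632, 0.2941]
ee_rot: [3.141, -0.0, 1.979]
wrist_force: [1.2, -2.7, 0.3]
width: 0.0234
finger_force: 30.0
```

apply_moves([
  [[0,0,0.02,0,1],[0,0,0.04,0,1],[0,0,0.06,0,1],[0,0,0.06,0,1]],
])

```text
time: 11.88
tool_pos: [0.5233, 0.0632, 0.2914]
ee_rot: [3.141, -0.0, 1.979]
wrist_force: [1.9, -1.9, 0.3]
width: 0.0236
finger_force: 30.0
```

apply_moves([
  [[0,0,0.02,0,1],[0,0,0.04,0,1],[0,0,0.06,0,1],[0,0,0.06,0,1]],
])

```text
time: 12.38
tool_pos: [0.5232, 0.0632, 0.2882]
ee_rot: [-3.141, -0.0, 1.979]
wrist_force: [3.0, -2.0, 1.1]
width: 0.0236
finger_force: 30.0
```

apply_moves([
  [[0,0,0.02,0,1],[0,0,0.04,0,1],[0,0,0.04,0,1]],
])

```text
time: 12.75
tool_pos: [0.5233, 0.0632, 0.2866]
ee_rot: [3.141, 0.0, 1.979]
wrist_force: [0.9, -2.7, 1.5]
width: 0.0233
finger_force: 30.0
```

apply_moves([
  [[0,0,0.03,0,1],[0,0,0.06,0,1],[0,0,0.09,0,1],[0,0,0.12,0,1],[0,0,0.12,0,1]],
])

```text
time: 13.38
tool_pos: [0.5233, 0.0631, 0.2803]
ee_rot: [-3.142, 0.0, 1.979]
wrist_force: [2.8, -2.4, 0.2]
width: 0.0233
finger_force: 30.0
```

apply_moves([
  [[0,0,0.03,0,1],[0,0,0.06,0,1],[0,0,0.09,0,1],[0,0,0.09,0,1]],
])

```text
time: 13.88
tool_pos: [0.5232, 0.0631, 0.2756]
ee_rot: [-3.141, 0.0, 1.979]
wrist_force: [2.0, -2.4, 0.1]
width: 0.0237
finger_force: 30.0
```

apply_moves([
  [[0,0,0.04,0,1],[0,0,0.08,0,1],[0,0,0.12,0,1],[0,0,0.16,0,1],[0,0,0.18,0,1],[0,0,0.2,0,1],[0,0,0.2,0,1]],
])

```text
time: 14.75
tool_pos: [0.5232, 0.0631, 0.2655]
ee_rot: [-3.141, -0.0, 1.979]
wrist_force: [4.5, -3.6, -4.7]
width: 0.0236
finger_force: 30.0
```

apply_moves([
  [[0,0,0.02,0,1],[0,0,0.04,0,1],[0,0,0.04,0,1]],
])

```text
time: 15.12
tool_pos: [0.5232, 0.0631, 0.2646]
ee_rot: [3.142, 0.0, 1.979]
wrist_force: [2.0, -2.9, 1.3]
width: 0.0236
finger_force: 30.0
```

apply_moves([
  [[0,0,0.02,0,1],[0,0,0.02,0,1]],
])

```text
time: 15.38
tool_pos: [0.5232, 0.0631, 0.2646]
ee_rot: [3.141, 0.0, 1.979]
wrist_force: [0.3, -2.3, 6.0]
width: 0.0235
finger_force: 30.0
```

apply_moves([
  [[0,0,0.02,0,1],[0,0,0.02,0,1]],
])

```text
time: 15.62
tool_pos: [0.5232, 0.0631, 0.2645]
ee_rot: [3.141, 0.001, 1.979]
wrist_force: [-1.2, -3.6, 9.8]
width: 0.0235
finger_force: 30.0
```

The shoulder is home: the tool stays at 0.2645 while the force rises. I'll release and back off.

apply_moves([
  [[0,0,-0.04,0,1],[0,0,-0.04,0,0.6],[0,0,-0.04,0,0.3],[0,0,-0.04,0,0],[0,0,-0.04,0,0],[0,0,-0.04,0,0],[0,0,-0.3,0,0],[0,0,-0.8,0,0],[0,0,-1.8,0,0],[0,0,-2.4,0,0]],
])

```text
time: 16.88
tool_pos: [0.5233, 0.0632, 0.3861]
ee_rot: [3.137, 0.002, 1.979]
wrist_force: [-0.5, -0.7, 0.1]
width: 0.0939
finger_force: 0.0
```

```bash
python3 - <<'E'
from h import *
import pickle
o=telemetry.get_obs(); print(o["time"],o["tool_pos"],o["wrist_force"],o["width"])
w=snapshot("wrist"); s=snapshot("side"); pickle.dump((w,s),open("w5.pkl","wb"))
im=np.hstack([cv2.resize(w["image"][60:280,190:380],(380,440),interpolation=cv2.INTER_CUBIC),cv2.resize(s["image"][160:280,225:340],(420,440),interpolation=cv2.INTER_CUBIC)])
save("pics/w5.png",im)
E
```

```text
16.875 [0.52333538 0.06315424 0.38612398] [-0.52983998 -0.71344607  0.07984147] 0.09394772335347604
```

View pics/w5.png

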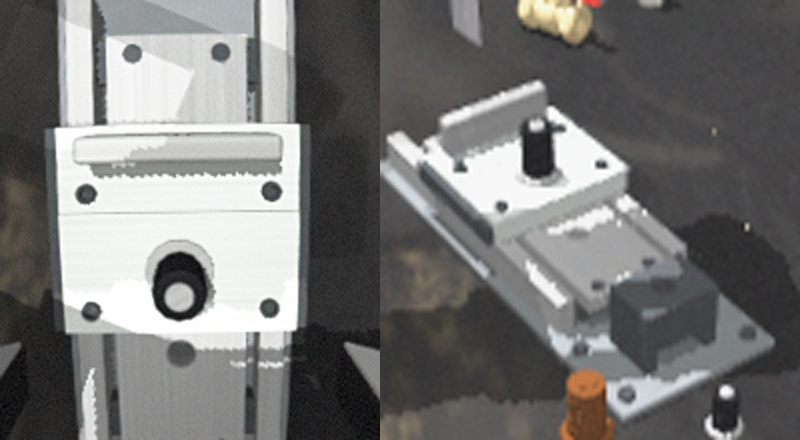

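The pin stands upright with its shoulder on the stop, seen at about (538,150) in the side half. The first index hole is in front of the stop, at (180,352) in the wrist half. The gripper is clear, so I'll hand it in.

```bash
python3 -c "
from bench import ticket
print(ticket.close_job())"
```

```text
the job is handed in; nothing more can be done
None
```

The job is handed in at about 17 s: the pin is through the stop and the bar's middle hole with its shoulder seated, pressed to about 10 N, and the gripper is clear; no verdict came back, so a pass is not confirmed.

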